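Weigh a small carton on the desk scale with a tared tray

TASK

Weigh the small carton on the desk scale: press the round key to switch the empty scale on, set the empty grey tray gently down flat in the middle of the steel platform, press the bar-shaped key to tare it, gently stand the small carton upright in the middle of the tray, and press the cross-shaped key to hold the reading. Press each key with the fingertips at its own turn only, lightly but for a good moment until you feel it resist, never hard. Leave the tray and carton on the scale, hands off, and do not shift the big carton or the mug.

Things in the scene. Friction and masses are not known exactly. Their poses are not given: they have to be found in the camera images.
- scale: black desk scale fixed to the desk, 235 (x) by 175 (y) mm, origin at the centre of its underside. The console is its -x end, nearest the robot, top 32 mm above the desk: three keys in a row at x = -85 mm, y = -55, 0 and 55 mm (which key has which place changes), a dark-green display strip behind them. The platform is its +x end.
- platform (a point): centre of the top face of the scale's steel platform, 150 (x) by 165 (y) mm, 42 mm above the desk, level and fixed; axes as those of the scale.
- key_round: white round membrane key (on/off), 26 mm across. Moves only 2.2 mm on a stiff spring, 4 N per mm, then rigid. Registers at over 3.5 N for 0.2 s (aim for 5 to 8 N, half a second); over 25 N breaks it. Origin: centre of its top face, 36 mm above the desk, 4 mm above the console; z up, y along the key row. Press it only while the tray is not on the scale.
- key_bar: white bar-shaped membrane key (tare), 42 mm along the row by 14 mm. Moves only 2.2 mm on a stiff spring, 4 N per mm, then rigid. Registers at over 3.5 N for 0.2 s (aim for 5 to 8 N, half a second); over 25 N breaks it. Origin: centre of its top face, 36 mm above the desk, 4 mm above the console; z up, y along the key row. Press it only while the carton is not in the tray.
- key_cross: white plus-shaped membrane key (hold), 34 mm across, arms 12 mm wide. Moves only 2.2 mm on a stiff spring, 4 N per mm, then rigid. Registers at over 3.5 N for 0.2 s (aim for 5 to 8 N, half a second); over 25 N breaks it. Origin: centre of its top face, 36 mm above the desk, 4 mm above the console; z up, y along the key row. Press it only when the carton is in the tray.
- tray: loose grey plastic open tray, 140 (x) by 64 (y) by 20 mm high, walls and floor 3 mm, 0.1 to 0.2 kg, starting flat on the desk left or right of the scale. Grip it across its 64 mm width from outside. Origin: centre of its underside, z up. Must not be dropped: let go within 10 mm of its rest.
- carton: the small closed cardboard carton with a pale tape strip, 80 (x) by 40 (y) mm and 50 mm high, 0.14 to 0.28 kg, starting upright on the desk on the other side of the scale. Grip it across its 40 mm width, higher than 20 mm above its underside so that the fingers clear the tray's rim. Origin: centre of its underside, z up. Not to be dropped: let go within 10 mm of its rest.
- big_carton: bystander: larger cardboard carton, 90 (x) by 130 (y) by 70 mm high, loose. Origin: centre of its underside. Must stay within 20 mm of its start.
- mug: bystander: white mug, 80 mm across, 90 mm high, loose. Origin: centre of its underside. Must stay within 20 mm of its start.
Mind the look-alikes: they are no part of the job. Of the things like the tray, leave any that is orange; of the rest the smaller one is meant.

How it is judged:
On the way, in this order (a step that is already met when the one before it is completed fails the run):
1. the round key is pressed with more than 3.5 N while the tray is off the scale (contact force between key_round and the fingers above 3.5 N and horizontal distance between tray and platform above 0.1 m), for 0.2 s.
2. the tray rests level in the middle of the platform, let go (horizontal distance between tray and platform below 0.025 m and z of tray in the frame of platform below 0.004 m and angle between tray's own z axis and vertical below 0.06 rad and contact force between tray and scale above 0.3 N and contact force between tray and the fingers below 0.1 N and linear speed of tray below 0.02 m/s), for 0.2 s.
3. the bar-shaped key is pressed with more than 3.5 N while the empty tray is on the platform (contact force between key_bar and the fingers above 3.5 N and horizontal distance between tray and platform below 0.025 m and z of tray in the frame of platform below 0.004 m and angle between tray's own z axis and vertical below 0.06 rad and contact force between tray and scale above 0.3 N and horizontal distance between carton and tray above 0.08 m), for 0.2 s.
4. the small carton stands in the middle of the tray on the platform, let go (horizontal distance between tray and platform below 0.025 m and z of tray in the frame of platform below 0.004 m and angle between tray's own z axis and vertical below 0.06 rad and contact force between tray and scale above 0.3 N and x of carton in the frame of tray between -0.03 and 0.03 m and y of carton in the frame of tray between -0.015 and 0.015 m and z of carton in the frame of tray between 0 and 0.007 m and angle between carton's own z axis and vertical below 0.08 rad and contact force between carton and tray above 0.3 N and contact force between carton and the fingers below 0.1 N and linear speed of carton below 0.02 m/s), for 0.2 s.
5. the cross-shaped key is pressed with more than 3.5 N while the carton stands in the tray (contact force between key_cross and the fingers above 3.5 N and horizontal distance between tray and platform below 0.025 m and z of tray in the frame of platform below 0.004 m and angle between tray's own z axis and vertical below 0.06 rad and contact force between tray and scale above 0.3 N and x of carton in the frame of tray between -0.03 and 0.03 m and y of carton in the frame of tray between -0.015 and 0.015 m and z of carton in the frame of tray between 0 and 0.007 m and angle between carton's own z axis and vertical below 0.08 rad and contact force between carton and tray above 0.3 N), for 0.2 s.
At the end, for the whole second after the job is handed in: Tray level on the platform, centre within 25 mm of the platform's; small carton upright on the tray's floor within 30 mm (lengthwise) and 15 mm (crosswise) of the tray's centre; both at rest and let go, no key touched; keys pressed in order round, bar, cross, each at its turn (all of step 4 and contact force between tray and the fingers below 0.1 N and linear speed of tray below 0.02 m/s and contact force between each of key_round, key_bar, key_cross and anything else below 0.2 N).
It fails at once if a key is pressed with more than 25 N (contact force between any of key_round, key_bar, key_cross and anything else above 25 N).
It fails at once if a key is pressed out of turn: round with the tray on the scale, bar with the carton in the tray, or cross without the carton in the tray ((contact force between key_round and anything else above 3.5 N and contact force between tray and scale above 0.3 N) or (contact force between key_bar and anything else above 3.5 N and contact force between carton and tray above 0.3 N) or (contact force between key_cross and anything else above 3.5 N and contact force between carton and tray below 0.1 N)).
It fails at once if the tray or the small carton is dropped or thrown (moves faster than 0.5 m/s with no finger on it) ((linear speed of tray above 0.5 m/s and contact force between tray and the fingers below 0.05 N) or (linear speed of carton above 0.5 m/s and contact force between carton and the fingers below 0.05 N)).
It fails at once if the big carton or the mug is shifted by more than 20 mm (distance of any of big_carton, mug from where it was at the start of the episode above 0.02 m).
It also fails if it takes over 72 s, if anything falls off the work surface, if the arm or the gripper's body presses on something with over 40 N, if the wrist force passes 120 N, or if a joint passes its speed limit or range.

ROBOT

A 6-joint arm with a two-finger parallel gripper is mounted at the origin on the work surface. World frame = base frame: x ahead of the robot, y to its left, z up, the work surface at z = 0. Lengths are in m, angles in rad, forces in N, time in s.
With the tool pointing down it reaches from about 0.35 to 0.775 m from the base axis. Payload 7.3 kg.
Tool frame: the origin (TCP) lies midway between the tips of the shut fingers; the grasp point (between the pads) lies 19 mm behind it; z points along the fingers, y is the direction in which the jaws open and shut (so a half turn about z gives the same grasp; the last joint's range is limited). The gripper opens to 92 mm and grips with 3 to 60 N. Pads are 19 mm wide; open, the fingers measure 130 mm over their backs; the gripper's body (75 mm by 190 mm) begins 47 mm behind the grasp point.
Start: joints at [-1.424, 0.342, 1.524, -0, 1.275, -0.146], TCP at [0.152, -0.503, 0.227] pointing down, gripper open.
Joint ranges: [-2.53, 2.53], [-0.77, 2.02], [0.04, 2.7], [-1, 4.14], [0.28, 2.66], [-3.11, 3.11]. Speed limits (rad/s): [2.57, 2.57, 3.14, 3.14, 3.14, 3.14].

INTERFACE

Orientations are given as [roll, pitch, yaw] about the fixed x, y, z axes, in that order (R = Rz(yaw) Ry(pitch) Rx(roll)).
In Python, from cell import robot gives the robot as it stands.
- The arm moves only by the shell command python3 -m crank 'ROWS' [FORCE]. ROWS is a JSON object of lists of equal length, an entry for each row: "claw": the opening, from 0 (shut) to 1 (fully open); "delta_pos": the shift along the tool's x, y, z in units of 25 mm (1.0 is 25 mm), a list of three; "roll": the turn about the tool's z in units of 6 degrees (1.0 is 6 degrees). In form: {"claw": [claw, ...], "delta_pos": [[dx, dy, dz], ...], "roll": [roll, ...]}. A call has exactly 8 rows; each row is the pose to reach, as a shift and turn from the pose commanded when the call began, along the tool's axes at that moment; what a row does not reach only later rows make up. A row lasts 1/12 s, in which the tool goes at most 41.7 mm and 7.16 degrees, less where a joint would pass 70% of its speed; a pose out of reach is approached as far as the arm can. A call with a gripper value outside its range is refused whole. The fingers move at their own pace and stop on an object; FORCE is the grip in N (left out, the last holds). Time passes only in rows, so rows that repeat a pose let the fingers close, or fill a call up. It gives the time, the measured TCP pose, the force and the opening at its end, in the units of the state.
- robot.observe(): the state, without advancing time (a new reading comes with each control period).
- robot.read_camera(name): name is "scene" or "top"; returns a dict with "color" (400x640x3 uint8, blue, green, red), "fx", "fy", "cx", "cy" (pixels), "rvec" (rotation vector, rad) and "tvec" (3), from world to camera coordinates, as OpenCV has them. Camera axes: x right, y down, z forward; pixel columns grow to the right and rows downward; lengths in m; the calibration is good to about 2 mm. A picture is of the moment at which its call begins. There is no depth.
- robot.hand_in(): hands the job in, once; it reports no verdict.
The state is a dict: "time": time; "qpos": joint angles; "qvel": joint speeds; "joint_efforts": joint torques, N m; "tool_pos": TCP position; "tool_rot": TCP orientation; "contact_force": force on the tool from outside, world axes, zero at the start; "torque": the same for the moment, N m; "opening": finger opening in m.
Only numpy, scipy, OpenCV 4.12 (cv2) and the standard library are available. Lean on these libraries where they do the work, as an engineer would, in place of code of your own. Each camera call takes 0.05 s, during which the arm holds its last target.

## Working session

There is one attempt and no reset: what is moved stays moved. The work goes in short steps, Python scripts to look and compute and a shell command to move; the robot and the scene stay as the last step left them, time stands still between calls to the robot, and variables do not carry over. Pictures are saved under pics/ and viewed, and the job is handed in when it is done.

```bash
ls; mkdir -p pics
python3 - <<'E'
from cell import robot
import cv2
print(robot.observe())
for n in ("scene","top"):
    c=robot.read_camera(n); cv2.imwrite(f"pics/{n}0.png",c["color"]); print({k:v for k,v in c.items() if k!="color"})
E
```

```text
pics
{'time': 0.0, 'qpos': array([-1.42401922e+00,  3.42750673e-01,  1.52500699e+00, -4.18351603e-05,
        1.27538305e+00, -1.45971369e-01]), 'qvel': array([ 0.00022439,  0.00021606,  0.00049236, -0.00018897, -0.00141461,
        0.00039954]), 'joint_efforts': array([ 3.30888261e-04, -4.31238985e+01, -2.44222730e+01,  7.16609904e-02,
        5.56980050e-02, -1.21468361e-04]), 'tool_pos': array([ 0.15147134, -0.50225679,  0.22603395]), 'tool_rot': array([-3.14005524e+00, -1.85592230e-04,  2.92760542e-01]), 'contact_force': array([-0.05565348,  0.11423603, -0.58361388]), 'torque': array([ 0.02036795, -0.03516842,  0.02533575]), 'opening': 0.09168315989209827}
{'fx': 480.54288475078135, 'fy': 480.54288475078135, 'cx': 327.7771488150761, 'cy': 205.71971192300904, 'rvec': array([ 1.5199604 ,  1.93228404, -0.8619741 ]), 'tvec': array([ 0.19209219, -0.27468236,  1.72688388])}
{'fx': 403.8113168627631, 'fy': 403.8113168627631, 'cx': 318.12919907568215, 'cy': 196.15716124581527, 'rvec': array([ 2.12469575, -2.13863188,  0.21142104]), 'tvec': array([-0.07948315,  0.56496266,  0.99238884])}
```

View pics/scene0.png

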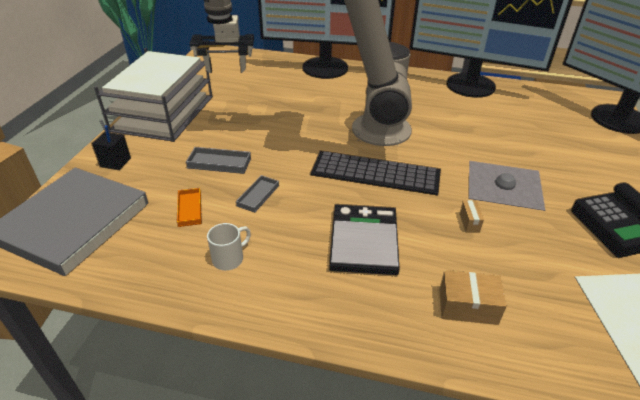

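View pics/top0.png

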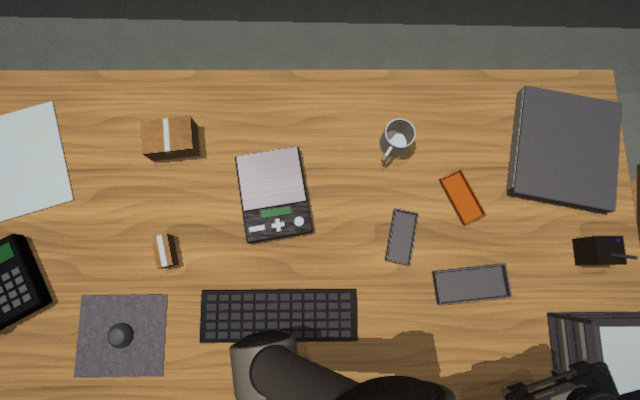

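The top view shows the scale at about (274,195), with its keys bar (257,228), cross (278,225) and round (299,221). The small grey tray is at (402,237), with a larger grey one at (471,284) and an orange one at (462,197). The small carton is at (167,251), the big carton at (170,138) and the mug at (399,138). Next I'll zoom in.

Run:
```python
import cv2,numpy as np
im=cv2.imread("pics/top0.png")
f=lambda x0,y0,w,h,s:cv2.resize(im[y0:y0+h,x0:x0+w],None,fx=s,fy=s,interpolation=cv2.INTER_CUBIC)
cv2.imwrite("pics/z_scale.png",f(225,140,100,110,5))
cv2.imwrite("pics/z_tray.png",np.hstack([f(370,200,70,75,5),f(135,215,70,75,5)]))
```

```text
(no output)
```

View pics/z_scale.png

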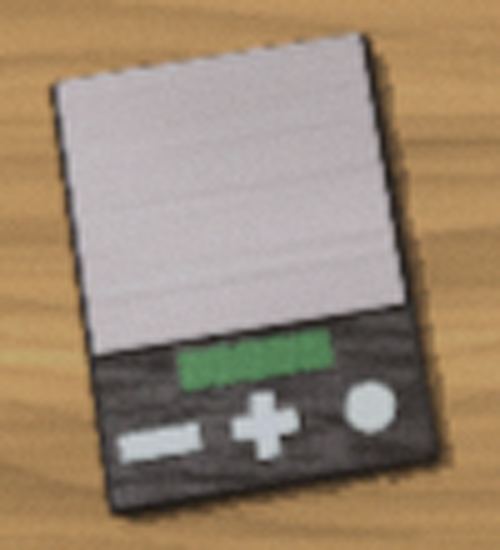

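View pics/z_tray.png

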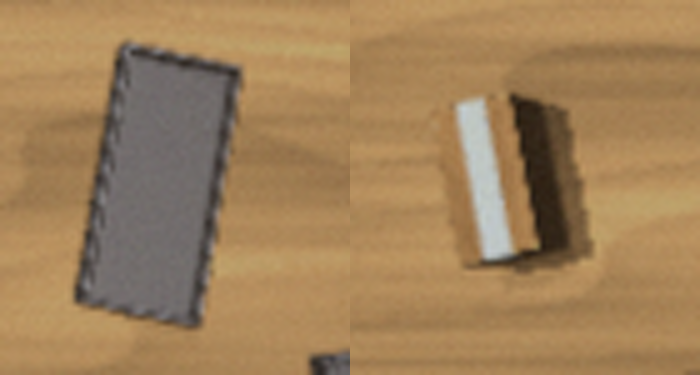

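```bash
cat > h.py <<'E'
import numpy as np,cv2
from cell import robot
CAM={}
def cam(n,save=None):
    c=robot.read_camera(n)
    if save: cv2.imwrite(save,c["color"])
    return c
def w(c,uv,z):
    K=np.array([[c["fx"],0,c["cx"]],[0,c["fy"],c["cy"]],[0,0,1]])
    R=cv2.Rodrigues(np.array(c["rvec"]))[0]; t=np.array(c["tvec"])
    o=-R.T@t; d=R.T@np.linalg.inv(K)@np.array([uv[0],uv[1],1.])
    return (o+d*(z-o[2])/d[2])[:2]
def px(c,p):
    K=np.array([[c["fx"],0,c["cx"]],[0,c["fy"],c["cy"]],[0,0,1]])
    return cv2.projectPoints(np.array(p,float).reshape(-1,1,3),np.array(c["rvec"]),np.array(c["tvec"]),K,None)[0].reshape(-1,2)
def crop(uv,off,s=5): return ((uv[0]+.5)/s-.5+off[0],(uv[1]+.5)/s-.5+off[1])
E
python3 - <<'E'
from h import *
c=cam("top"); s=cam("scene")
def L(pts,off,z): 
    r=np.array([w(c,crop(p,off),z) for p in pts]); print(r.round(4).tolist()); return r
def rect(r,n):
    e=[r[(i+1)%4]-r[i] for i in range(4)]
    print(n,"c",r.mean(0).round(4),[round(float(np.linalg.norm(x)),4) for x in e],[round(float(np.degrees(np.arctan2(x[1],x[0]))),1) for x in e])
o=(225,140)
rect(L([(57,85),(362,38),(405,303),(95,353)],o,.042),"plat")
k=L([(160,441),(265,425),(370,407)],o,.036); d=k[0]-k[2]; print("row yaw",np.degrees(np.arctan2(d[1],d[0]))-90, np.linalg.norm(d))
rect(L([(123,44),(241,68),(200,327),(77,302)],(370,200),.02),"tray")
rect(L([(95,100),(164,95),(190,250),(118,262)],(135,215),.05),"carton")
t=L([(120,98),(148,258)],(135,215),.05);d=t[0]-t[1];print(t.mean(0),np.linalg.norm(d),np.degrees(np.arctan2(d[1],d[0])))
# overlay
im=s["color"].copy(); 
tp=cv2.resize(im[140:290,170:510],None,fx=2.3,fy=2.3,interpolation=cv2.INTER_CUBIC); cv2.imwrite("pics/z_scene.png",tp)
E
```

```text
[[0.6744, 0.1339], [0.6998, -0.0279], [0.5558, -0.0506], [0.5304, 0.1101]]
plat c [0.6151 0.0414] [0.1638, 0.1457, 0.1626, 0.1459] [-81.1, -171.0, 99.0, 9.4]
[[0.4851, 0.0764], [0.4931, 0.0222], [0.5021, -0.0322]]
row yaw 8.912407756640675 0.10986708591403693
[[0.5363, -0.2859], [0.523, -0.3482], [0.3875, -0.3197], [0.4008, -0.2562]]
tray c [ 0.4619 -0.3025] [0.0637, 0.1385, 0.0649, 0.1387] [-102.0, 168.1, 78.2, -12.4]
[[0.468, 0.3347], [0.4703, 0.3], [0.3926, 0.2824], [0.387, 0.3179]]
carton c [0.4295 0.3087] [0.0347, 0.0797, 0.0359, 0.0828] [-86.2, -167.2, 99.0, 11.7]
[[0.4689, 0.3221], [0.3888, 0.3031]]
[0.4288627  0.31260356] 0.08233818579642135 13.37136043147393
```

View pics/z_scene.png

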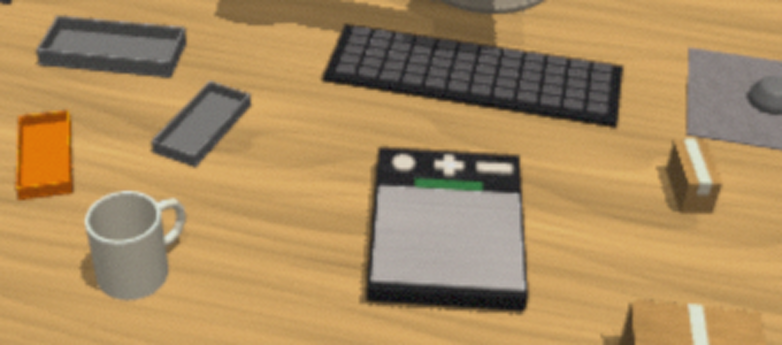

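```bash
cat >> h.py <<'E'
def box(c,cx,cy,yaw,sx,sy,z0,z1):
    a=np.radians(yaw);R=np.array([[np.cos(a),-np.sin(a)],[np.sin(a),np.cos(a)]])
    q=[np.append(R@np.array([i*sx/2,j*sy/2])+[cx,cy],z) for z in(z0,z1) for i,j in((1,1),(1,-1),(-1,-1),(-1,1))]
    return px(c,q)
def draw(im,p,s,off):
    p=(p-off+.5)*s
    for a,b in [(0,1),(1,2),(2,3),(3,0),(4,5),(5,6),(6,7),(7,4),(0,4),(1,5),(2,6),(3,7)]:
        cv2.line(im,tuple(int(v*8) for v in p[a]),tuple(int(v*8) for v in p[b]),(0,0,255),1,cv2.LINE_AA,3)
def view(c,u,v,W,H,s,models):
    im=cv2.resize(c["color"][v:v+H,u:u+W],None,fx=s,fy=s,interpolation=cv2.INTER_CUBIC)
    for m in models: draw(im,box(c,*m),s,np.array([u,v]))
    return im
E
python3 - <<'E'
from h import *
C=(.4289,.3115,12.8,.08,.04,0,.05);T=(.4619,-.3025,-12.2,.14,.064,0,.02)
a=np.radians(9);sc=(.6151-.04*np.cos(a),.0414-.04*np.sin(a),9,.235,.175,0,.032)
t=cam("top");s=cam("scene")
r1=np.hstack([view(t,135,215,60,60,5,[C]),view(s,445,185,60,60,5,[C])])
r2=np.hstack([view(t,375,205,60,60,5,[T]),view(s,230,165,60,60,5,[T])])
cv2.imwrite("pics/ov1.png",np.vstack([r1,r2])[:600])
E
```

```text
(no output)
```

View pics/ov1.png

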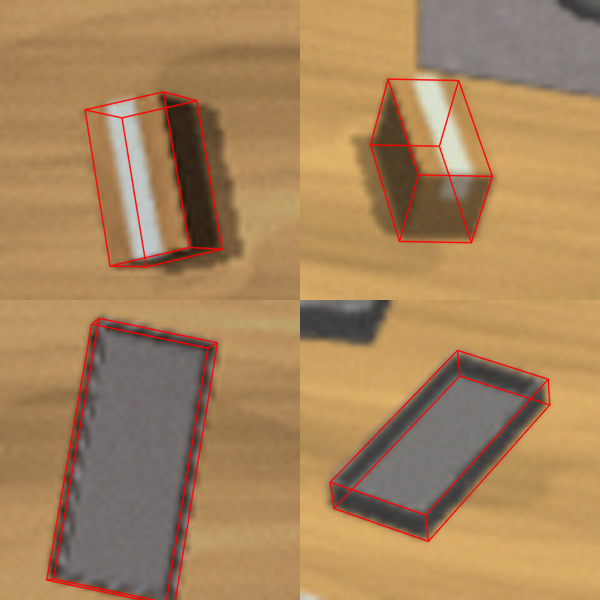

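```bash
cat >> h.py <<'E'
def go(x,y,z,yaw):
    o=robot.observe(); p=o["tool_pos"]
    from scipy.spatial.transform import Rotation as Ro
    R=Ro.from_euler("xyz",o["tool_rot"]).as_matrix()
    d=R.T@(np.array([x,y,z])-p)/.025
    dy=(yaw-np.degrees(o["tool_rot"][2])+180)%360-180
    print("t",round(o["time"],2),"pos",p.round(4),"rot",np.degrees(o["tool_rot"]).round(2),"F",o["contact_force"].round(2),"open",round(o["opening"],4))
    print("d",d.round(3),"roll",round(-dy/6,3))
E
python3 -c "
from h import *
go(.5021,-.0322,.10,9)"
```

```text
t 0.3 pos [ 0.1516 -0.5025  0.2265] rot [-179.97   -0.     16.78] F [ 0.05  0.4  -0.56] open 0.0918
d [ 18.856 -13.962   5.068] roll 1.296
```

```bash
python3 -m crank '{"claw":[0,0,0,0,0,0,0,0],"delta_pos":[[1.2,-0.9,0.2],[2.4,-1.8,0.4],[3.6,-2.7,0.6],[4.8,-3.6,0.8],[6,-4.5,1],[7.2,-5.4,1.2],[8.4,-6.2,1.4],[9.4,-7,1.6]],"roll":[0.2,0.4,0.6,0.8,1,1.2,1.3,1.3]}' 20; python3 -c "
from h import *
go(.5021,-.0322,.10,9)"
```

```text
time: 0.97
tool_pos: [0.3271, -0.2656, 0.1867]
tool_rot: [3.141, -0.001, 0.156]
contact_force: [1.0, 1.2, -0.9]
opening: 0.0428
t 0.97 pos [ 0.3271 -0.2656  0.1867] rot [ 1.7997e+02 -4.0000e-02  8.9500e+00] F [ 0.98  1.2  -0.93] open 0.0428
d [ 8.364 -8.136  3.469] roll -0.008
```

```bash
python3 -m crank '{"claw":[0,0,0,0,0,0,0,0],"delta_pos":[[1.1,-1.1,0.4],[2.2,-2.2,0.8],[3.3,-3.3,1.3],[4.4,-4.4,1.8],[5.5,-5.5,2.3],[6.6,-6.5,2.8],[7.6,-7.4,3.2],[8.36,-8.14,3.47]],"roll":[0,0,0,0,0,0,0,0]}'; python3 -c "
from h import *
go(.5021,-.0322,.05,9)"
```

```text
time: 1.63
tool_pos: [0.5017, -0.0313, 0.0989]
tool_rot: [-3.141, 0.001, 0.158]
contact_force: [-0.2, 0.0, -0.1]
opening: -0.0001
t 1.63 pos [ 0.5017 -0.0313  0.0989] rot [-1.7998e+02  3.0000e-02  9.0600e+00] F [-0.16  0.01 -0.1 ] open -0.0001
d [0.01  0.038 1.955] roll 0.009
```

```bash
python3 -m crank '{"claw":[0,0,0,0,0,0,0,0],"delta_pos":[[0,0.04,0.6],[0,0.04,1.2],[0,0.04,1.8],[0,0.04,2.2],[0,0.04,2.3],[0,0.04,2.3],[0,0.04,2.3],[0,0.04,2.3]],"roll":[0,0,0,0,0,0,0,0]}'; python3 -c "
from h import *
go(.5021,-.0322,.036,9)
s=cam('scene'); t=cam('top')
cv2.imwrite('pics/p1.png',np.hstack([view(s,325,190,75,60,5,[]),view(t,240,180,80,60,5,[])]))"
```

```text
time: 2.3
tool_pos: [0.5015, -0.035, 0.0433]
tool_rot: [3.141, -0.002, 0.156]
contact_force: [-0.0, 0.7, 0.1]
opening: 0.0005
t 2.3 pos [ 0.5015 -0.035   0.0433] rot [ 1.7996e+02 -9.0000e-02  8.9600e+00] F [-0.02  0.66  0.06] open 0.0005
d [ 0.041 -0.106  0.292] roll -0.007
```

View pics/p1.png

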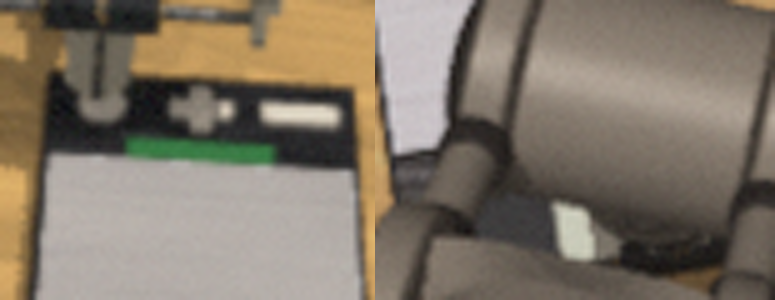

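```bash
python3 -m crank '{"claw":[0,0,0,0,0,0,0,0],"delta_pos":[[0.04,-0.08,0.1],[0.04,-0.08,0.2],[0.04,-0.08,0.26],[0.04,-0.08,0.28],[0.04,-0.08,0.3],[0.04,-0.08,0.32],[0.04,-0.08,0.32],[0.04,-0.08,0.32]],"roll":[0,0,0,0,0,0,0,0]}'; python3 -c "
from h import *
go(.5021,-.0322,.036,9)"
```

```text
time: 3.07
tool_pos: [0.5016, -0.0324, 0.0348]
tool_rot: [3.142, -0.0, 0.157]
contact_force: [-1.1, 1.6, 5.3]
opening: 0.0007
t 3.07 pos [ 0.5016 -0.0324  0.0348] rot [ 1.80e+02 -1.00e-02  8.98e+00] F [-1.06  1.64  5.29] open 0.0007
d [ 0.021 -0.007 -0.048] roll -0.004
```

```bash
python3 -m crank '{"claw":[0,0,0,0,0,0,0,0],"delta_pos":[[0,0,0.02],[0,0,0.02],[0,0,0.02],[0,0,0.02],[0,0,0.02],[0,0,0.02],[0,0,0.02],[0,0,0.02]],"roll":[0,0,0,0,0,0,0,0]}'
```

```text
time: 3.73
tool_pos: [0.5016, -0.0324, 0.0344]
tool_rot: [3.142, -0.0, 0.157]
contact_force: [-1.2, 1.5, 7.1]
opening: 0.0004
```

```bash
python3 -m crank '{"claw":[0,0,0,1,1,1,1,1],"delta_pos":[[0,0,-1],[0,0,-2],[0,0,-3],[-0.6,1.6,-3.4],[-1.1,3.2,-3.4],[-1.6,4.8,-3.4],[-2.1,6.4,-3.4],[-2.6,8,-3.4]],"roll":[0,0,0,0.7,1.4,2.1,2.8,3.5]}'; python3 -c "
from h import *
go(.4619,-.3025,.08,-12.2)"
```

```text
time: 4.4
tool_pos: [0.4684, -0.2389, 0.119]
tool_rot: [3.141, -0.0, -0.213]
contact_force: [1.4, -0.4, 0.1]
opening: 0.0295
t 4.4 pos [ 0.4684 -0.2389  0.119 ] rot [ 1.7998e+02 -1.0000e-02 -1.2200e+01] F [ 1.39 -0.38  0.13] open 0.0295
d [0.285 2.539 1.562] roll -0.001
```

```bash
python3 -m crank '{"claw":[1,1,1,1,1,1,1,1],"delta_pos":[[0.1,0.6,0],[0.15,1.2,0],[0.2,1.8,0.2],[0.25,2.3,0.5],[0.28,2.54,0.8],[0.28,2.54,1.2],[0.28,2.54,1.5],[0.28,2.54,1.56]],"roll":[0,0,0,0,0,0,0,0]}'; python3 -c "
from h import *
go(.4619,-.3025,.006,-12.2)
s=cam('scene'); 
cv2.imwrite('pics/p2.png',view(s,190,120,160,120,5,[]))"
```

```text
time: 5.07
tool_pos: [0.4619, -0.2989, 0.0778]
tool_rot: [-3.14, 0.003, -0.209]
contact_force: [0.7, 0.6, 0.0]
opening: 0.0824
t 5.07 pos [ 0.4619 -0.2989  0.0778] rot [-179.88    0.2   -11.96] F [0.72 0.6  0.  ] open 0.0824
d [0.041 0.146 2.871] roll 0.04
```

View pics/p2.png

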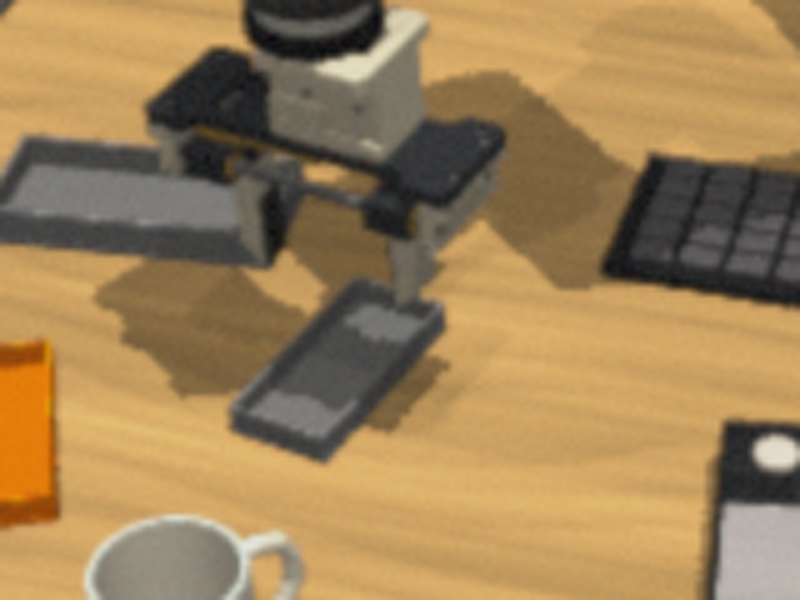

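The open jaws hang over the small tray, which lies between (230,410) and (440,310) in the crop. The larger tray is clear, so I can descend.

```bash
python3 -m crank '{"claw":[1,1,1,1,1,1,1,1],"delta_pos":[[0.04,0.12,0.3],[0.04,0.12,0.8],[0.04,0.12,1.3],[0.04,0.12,1.8],[0.04,0.12,2.2],[0.04,0.12,2.5],[0.04,0.12,2.65],[0.04,0.12,2.65]],"roll":[0,0,0,0,0,0,0,0]}'; python3 -c "
from h import *
go(.4619,-.3025,.005,-12.2)"
```

```text
time: 5.78
tool_pos: [0.4628, -0.3036, 0.013]
tool_rot: [-3.141, 0.001, -0.21]
contact_force: [-0.2, 0.1, -0.1]
opening: 0.0918
t 5.78 pos [ 0.4628 -0.3036  0.013 ] rot [-1.7997e+02  6.0000e-02 -1.2010e+01] F [-0.19  0.15 -0.09] open 0.0918
d [-0.043 -0.034  0.321] roll 0.031
```

```bash
python3 -m crank '{"claw":[1,1,1,0.3,0.3,0.3,0.3,0.3],"delta_pos":[[0,0,0.15],[0,0,0.28],[0,0,0.3],[0,0,0.3],[0,0,0.3],[0,0,0.3],[0,0,0.3],[0,0,0.3]],"roll":[0,0,0,0,0,0,0,0]}' 15; python3 -m crank '{"claw":[0,0,0,0,0,0,0,0],"delta_pos":[[0,0,0],[0,0,0],[0,0,0],[0,0,-0.2],[0,0,-0.5],[0,0,-1],[0,0,-1.5],[0,0,-2]],"roll":[0,0,0,0,0,0,0,0]}' 15;python3 -c "
from h import *
go(.6151,.0414,.13,9)
s=cam('scene'); 
cv2.imwrite('pics/p3.png',view(s,190,120,160,120,5,[]))"
```

```text
time: 6.45
tool_pos: [0.4631, -0.3039, 0.0064]
tool_rot: [3.141, -0.0, -0.21]
contact_force: [-0.7, -0.4, 1.3]
opening: 0.064
time: 7.12
tool_pos: [0.4629, -0.3038, 0.0572]
tool_rot: [3.141, 0.0, -0.21]
contact_force: [1.1, 0.1, -0.2]
opening: 0.0637
t 7.12 pos [ 0.4629 -0.3038  0.0572] rot [179.99   0.   -12.02] F [ 1.14  0.11 -0.18] open 0.0637
d [  3.076 -14.775  -2.914] roll -3.504
```

View pics/p3.png

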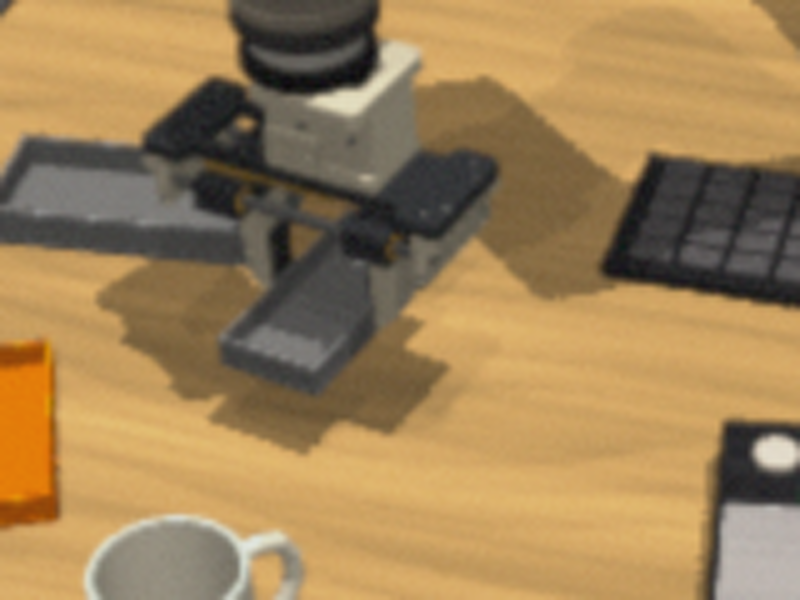

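```bash
python3 -m crank '{"claw":[0,0,0,0,0,0,0,0],"delta_pos":[[0,0,-1],[0,-0.5,-2],[0.2,-1.4,-2.9],[0.5,-2.6,-3],[0.8,-3.9,-3],[1.1,-5.2,-3],[1.4,-6.5,-3],[1.6,-7.5,-3]],"roll":[0,0,-0.3,-0.8,-1.4,-2,-2.6,-3]}';python3 -c "
from h import *
go(.6151,.0414,.13,9)"
```

```text
time: 7.83
tool_pos: [0.5419, -0.1265, 0.1314]
tool_rot: [-3.141, -0.001, 0.108]
contact_force: [1.2, -0.4, -0.9]
opening: 0.0638
t 7.83 pos [ 0.5419 -0.1265  0.1314] rot [-1.7999e+02 -3.0000e-02  6.2000e+00] F [ 1.16 -0.4  -0.85] open 0.0638
d [ 3.638 -6.361  0.06 ] roll -0.466
```

```bash
python3 -m crank '{"claw":[0,0,0,0,0,0,0,0],"delta_pos":[[0.5,-1,0],[1.1,-2,0],[1.7,-3.1,0],[2.4,-4.2,0],[3,-5.2,0],[3.4,-5.9,0],[3.6,-6.3,0.2],[3.64,-6.36,0.5]],"roll":[-0.1,-0.2,-0.3,-0.4,-0.47,-0.47,-0.47,-0.47]}'; python3 -m crank '{"claw":[0,0,0,0,0,0,0,0],"delta_pos":[[0,0,0.3],[0,0,0.6],[0,0,0.9],[0,0,1.2],[0,0,1.4],[0,0,1.5],[0,0,1.5],[0,0,1.5]],"roll":[0,0,0,0,0,0,0,0]}';python3 -c "
from h import *
go(.6151,.0414,.05,9)
s=cam('scene'); t=cam('top')
cv2.imwrite('pics/p4.png',np.hstack([view(s,320,170,90,110,4,[]),view(t,220,130,100,110,4,[])]))"
```

```text
time: 8.5
tool_pos: [0.6158, 0.0406, 0.1187]
tool_rot: [3.141, -0.002, 0.156]
contact_force: [-0.4, -0.0, -1.0]
opening: 0.0638
time: 9.17
tool_pos: [0.6152, 0.0386, 0.0813]
tool_rot: [3.141, -0.0, 0.153]
contact_force: [0.4, -0.6, -1.9]
opening: 0.0641
t 9.17 pos [0.6152 0.0386 0.0813] rot [ 1.7999e+02 -1.0000e-02  8.7800e+00] F [ 0.41 -0.64 -1.91] open 0.0641
d [ 0.011 -0.113  1.252] roll -0.037
```

View pics/p4.png

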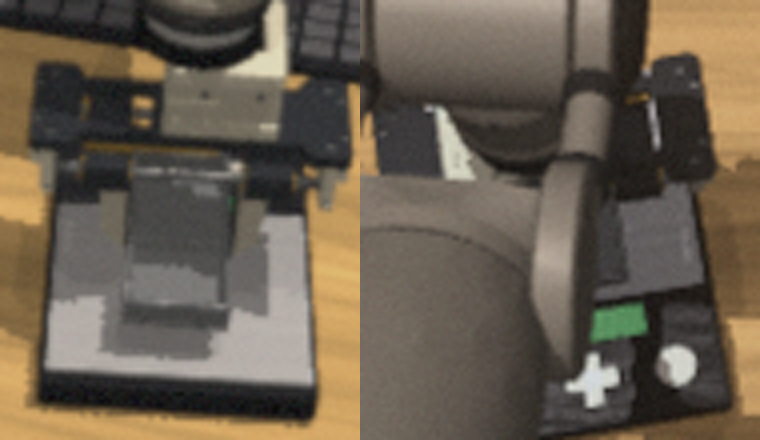

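```bash
python3 -m crank '{"claw":[0,0,0,0,0,0,0,0],"delta_pos":[[0,-0.06,0.25],[0,-0.11,0.5],[0,-0.11,0.75],[0,-0.11,0.95],[0,-0.11,1.1],[0,-0.11,1.18],[0,-0.11,1.22],[0,-0.11,1.24]],"roll":[0,0,0,0,0,0,0,0]}'; python3 -m crank '{"claw":[0,0,0,0,0,0,0,0],"delta_pos":[[0,0,0.02],[0,0,0.03],[0,0,0.03],[0,0,0.04],[0,0,0.04],[0,0,0.05],[0,0,0.05],[0,0,0.05]],"roll":[0,0,0,0,0,0,0,0]}'
```

```text
time: 9.93
tool_pos: [0.6147, 0.0415, 0.05]
tool_rot: [3.142, 0.0, 0.153]
contact_force: [0.1, 0.3, -0.5]
opening: 0.0635
time: 10.6
tool_pos: [0.6147, 0.0415, 0.049]
tool_rot: [3.141, -0.0, 0.154]
contact_force: [0.2, -0.0, -0.6]
opening: 0.0641
```

```bash
python3 -m crank '{"claw":[0,0,0,0,0,0,0,0],"delta_pos":[[0,0,0.01],[0,0,0.02],[0,0,0.02],[0,0,0.03],[0,0,0.03],[0,0,0.03],[0,0,0.03],[0,0,0.03]],"roll":[0,0,0,0,0,0,0,0]}'
```

```text
time: 11.27
tool_pos: [0.6147, 0.0415, 0.0484]
tool_rot: [3.141, -0.0, 0.154]
contact_force: [-1.8, -0.1, 2.8]
opening: 0.0638
```

```bash
python3 -m crank '{"claw":[0.75,0.8,0.9,1,1,1,1,1],"delta_pos":[[0,0,0],[0,0,0],[0,0,0],[0,0,0],[0,0,0],[0,0,0],[0,0,0],[0,0,0]],"roll":[0,0,0,0,0,0,0,0]}'; python3 -m crank '{"claw":[1,1,1,1,1,1,1,1],"delta_pos":[[0,0,-0.3],[0,0,-0.6],[0,0,-1],[0,0,-1.5],[0,0,-2],[0,0,-2.5],[0,0,-3],[0,0,-3]],"roll":[0,0,0,0,0,0,0,0]}'; python3 -c "
from h import *
go(.4851,.0764,.06,9)
s=cam('scene')
T=(.6138,.0415,9,.14,.064,.042,.062)
cv2.imwrite('pics/p5.png',np.hstack([view(s,320,170,90,110,4,[]),view(s,320,170,90,110,4,[T])]))"
```

```text
time: 11.93
tool_pos: [0.6147, 0.0415, 0.0482]
tool_rot: [3.142, 0.0, 0.154]
contact_force: [-0.6, -0.2, -1.1]
opening: 0.0916
time: 12.6
tool_pos: [0.6165, 0.0415, 0.1272]
tool_rot: [3.14, -0.006, 0.154]
contact_force: [0.9, 0.3, -0.5]
opening: 0.0919
t 12.6 pos [0.6165 0.0415 0.1272] rot [179.92  -0.36   8.8 ] F [ 0.86  0.26 -0.54] open 0.0919
d [-4.999 -2.189  2.652] roll -0.033
```

View pics/p5.png

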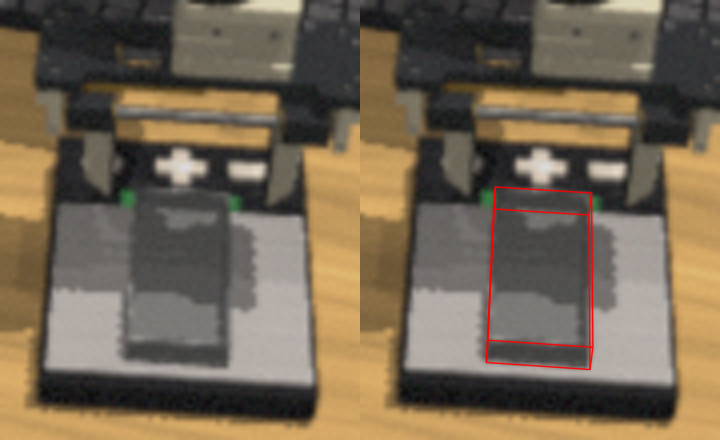

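The tray sits centred on the platform and matches the model. Next is the bar key.

```bash
python3 -m crank '{"claw":[0,0,0,0,0,0,0,0],"delta_pos":[[-0.6,-0.3,0],[-1.3,-0.6,0],[-2,-0.9,0],[-2.8,-1.2,0],[-3.6,-1.6,0],[-4.4,-1.9,0],[-4.9,-2.1,0.1],[-5,-2.2,0.3]],"roll":[0,0,0,0,0,0,0,0]}' 20;  python3 -m crank '{"claw":[0,0,0,0,0,0,0,0],"delta_pos":[[0,0,0.3],[0,0,0.6],[0,0,0.9],[0,0,1.2],[0,0,1.5],[0,0,1.8],[0,0,2],[0,0,2]],"roll":[0,0,0,0,0,0,0,0]}'; python3 -c "
from h import *
go(.4851,.0764,.036,9)"
```

```text
time: 13.32
tool_pos: [0.4806, 0.0772, 0.1156]
tool_rot: [-3.141, 0.001, 0.154]
contact_force: [0.2, 0.8, 0.2]
opening: 0.0432
time: 13.98
tool_pos: [0.4821, 0.0767, 0.0643]
tool_rot: [-3.141, 0.002, 0.153]
contact_force: [-0.3, 0.2, 0.3]
opening: 0.0006
t 13.98 pos [0.4821 0.0767 0.0643] rot [-1.7999e+02  1.3000e-01  8.7900e+00] F [-0.35  0.24  0.29] open 0.0006
d [0.118 0.029 1.133] roll -0.036
```

```bash
python3 -m crank '{"claw":[0,0,0,0,0,0,0,0],"delta_pos":[[0.1,0.02,0.3],[0.12,0.02,0.55],[0.12,0.02,0.8],[0.12,0.02,0.9],[0.12,0.02,0.95],[0.12,0.02,0.95],[0.12,0.02,0.95],[0.12,0.02,0.95]],"roll":[0,0,0,0,0,0,0,0]}'; python3 -c "
from h import *
go(.4851,.0764,.036,9)
s=cam('scene')
cv2.imwrite('pics/p6.png',view(s,320,180,90,60,6,[]))"
```

```text
time: 14.65
tool_pos: [0.486, 0.0767, 0.0422]
tool_rot: [3.141, -0.001, 0.153]
contact_force: [0.6, 0.0, 0.5]
opening: 0.0001
t 14.65 pos [0.486  0.0767 0.0422] rot [ 1.7999e+02 -3.0000e-02  8.7900e+00] F [0.63 0.04 0.47] open 0.0001
d [-0.038  0.007  0.248] roll -0.034
```

View pics/p6.png

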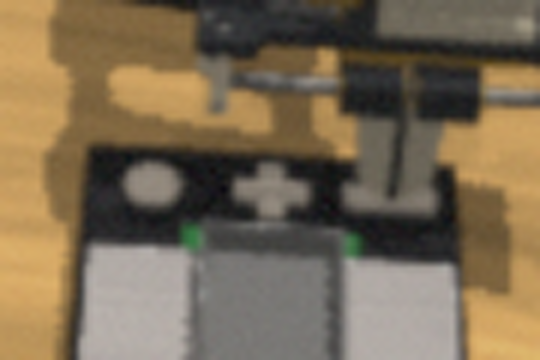

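```bash
python3 -m crank '{"claw":[0,0,0,0,0,0,0,0],"delta_pos":[[-0.02,0,0.08],[-0.02,0,0.16],[-0.02,0,0.22],[-0.02,0,0.25],[-0.02,0,0.27],[-0.02,0,0.28],[-0.02,0,0.28],[-0.02,0,0.28]],"roll":[0,0,0,0,0,0,0,0]}'
```

```text
time: 15.37
tool_pos: [0.4853, 0.0767, 0.0351]
tool_rot: [3.141, 0.0, 0.154]
contact_force: [-1.6, 0.4, 4.4]
opening: 0.0004
```

```bash
python3 -m crank '{"claw":[0,0,0,0,0,0,0,0],"delta_pos":[[0,0,0.02],[0,0,0.03],[0,0,0.03],[0,0,0.03],[0,0,0.03],[0,0,0.03],[0,0,0.03],[0,0,0.03]],"roll":[0,0,0,0,0,0,0,0]}'; python3 -m crank '{"claw":[0,0,0,0,1,1,1,1],"delta_pos":[[0,0,-0.3],[0,0,-0.8],[0,0,-1.6],[0,0,-2.4],[0,0,-2.8],[0,-0.5,-2.8],[0,-1.4,-2.8],[0,-2.4,-2.8]],"roll":[0,0,0,0,0,0,0,0]}';  python3 -c "
from h import *
go(.4289,.3115,.10,12.8)"
```

```text
time: 16.03
tool_pos: [0.4853, 0.0766, 0.0345]
tool_rot: [3.141, -0.0, 0.154]
contact_force: [-2.4, -0.2, 6.8]
opening: 0.0005
time: 16.7
tool_pos: [0.4765, 0.136, 0.1047]
tool_rot: [3.141, -0.001, 0.151]
contact_force: [0.8, -0.3, 0.2]
opening: 0.0223
t 16.7 pos [0.4765 0.136  0.1047] rot [ 1.7999e+02 -6.0000e-02  8.6700e+00] F [ 0.81 -0.31  0.22] open 0.0223
d [-0.822 -7.229  0.186] roll -0.688
```

```bash
python3 -m crank '{"claw":[1,1,1,1,1,1,1,1],"delta_pos":[[-0.1,-1,0],[-0.2,-2.1,0],[-0.3,-3.3,0],[-0.4,-4.5,0],[-0.6,-5.6,0],[-0.75,-6.5,0],[-0.8,-7,0],[-0.82,-7.23,0]],"roll":[0,-0.1,-0.2,-0.3,-0.4,-0.5,-0.6,-0.7]}'; python3 -m crank '{"claw":[1,1,1,1,1,1,1,1],"delta_pos":[[0,0,0],[0,0,0.1],[0,0,0.3],[0,0,0.5],[0,0,0.7],[0,0,0.8],[0,0,0.8],[0,0,0.8]],"roll":[0,0,0,0,0,0,0,0]}';python3 -c "
from h import *
go(.4289,.3115,.026,12.8)
s=cam('scene')
cv2.imwrite('pics/p7.png',view(s,410,130,110,110,5,[]))"
```

```text
time: 17.37
tool_pos: [0.4277, 0.3129, 0.1042]
tool_rot: [-3.142, -0.0, 0.23]
contact_force: [0.9, 0.5, 0.5]
opening: 0.0754
time: 18.03
tool_pos: [0.4282, 0.3111, 0.0839]
tool_rot: [3.141, 0.001, 0.226]
contact_force: [-0.6, -0.4, -0.4]
opening: 0.0918
t 18.03 pos [0.4282 0.3111 0.0839] rot [1.7998e+02 4.0000e-02 1.2970e+01] F [-0.62 -0.4  -0.43] open 0.0918
d [ 0.031 -0.009  2.316] roll 0.029
```

View pics/p7.png

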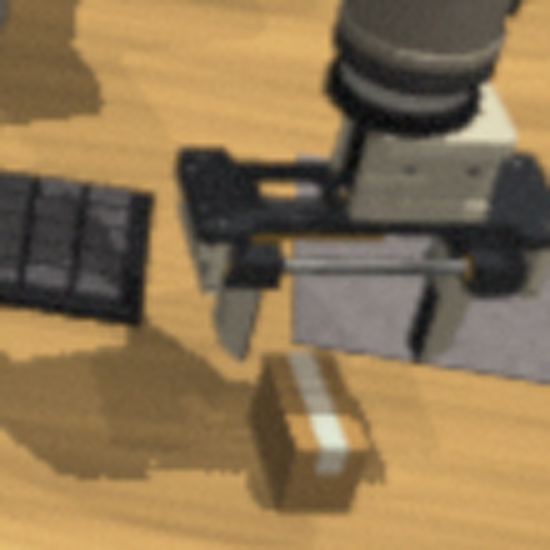

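The jaws straddle the carton, so I'll descend and grip.

```bash
python3 -m crank '{"claw":[1,1,1,1,1,1,1,1],"delta_pos":[[0.03,0,0.3],[0.03,0,0.7],[0.03,0,1.1],[0.03,0,1.5],[0.03,0,1.9],[0.03,0,2.15],[0.03,0,2.25],[0.03,0,2.25]],"roll":[0,0,0,0,0,0,0,0]}';  python3 -m crank '{"claw":[0.4,0.3,0.2,0.2,0.2,0.2,0.2,0.2],"delta_pos":[[0,0,0],[0,0,0],[0,0,0],[0,0,0],[0,0,0],[0,0,0],[0,0,0],[0,0,0]],"roll":[0,0,0,0,0,0,0,0]}' 15; python3 -m crank '{"claw":[0,0,0,0,0,0,0,0],"delta_pos":[[0,0,0],[0,0,0],[0,0,0],[0,0,0],[0,0,0],[0,0,0],[0,0,0],[0,0,0]],"roll":[0,0,0,0,0,0,0,0]}' 18
```

```text
time: 18.75
tool_pos: [0.4286, 0.3114, 0.027]
tool_rot: [3.141, 0.002, 0.227]
contact_force: [0.7, -0.1, -1.1]
opening: 0.0918
time: 19.42
tool_pos: [0.429, 0.3117, 0.028]
tool_rot: [-3.142, -0.0, 0.227]
contact_force: [-1.6, 4.3, 3.2]
opening: 0.0429
time: 20.08
tool_pos: [0.4291, 0.3118, 0.0281]
tool_rot: [-3.141, -0.001, 0.227]
contact_force: [-0.6, 3.0, 2.1]
opening: 0.0402
```

```bash
python3 -m crank '{"claw":[0,0,0,0,0,0,0,0],"delta_pos":[[0,0,-0.3],[0,0,-0.8],[0,0,-1.4],[0,0,-2.1],[0,0,-2.8],[0,0,-3.6],[0,0,-4.3],[0,0,-5]],"roll":[0,0,0,0,0,0,0,0]}'; python3 -c "
from h import *
go(.6138,.0415,.14,9)
s=cam('scene')
cv2.imwrite('pics/p8.png',view(s,410,100,110,110,5,[]))"
```

```text
time: 20.75
tool_pos: [0.4284, 0.3107, 0.1537]
tool_rot: [3.14, 0.002, 0.227]
contact_force: [0.0, 0.0, -2.3]
opening: 0.04
t 20.75 pos [0.4284 0.3107 0.1537] rot [1.7992e+02 1.0000e-01 1.2990e+01] F [ 0.    0.01 -2.26] open 0.04
d [ 4.808 12.161  0.554] roll 0.665
```

View pics/p8.png

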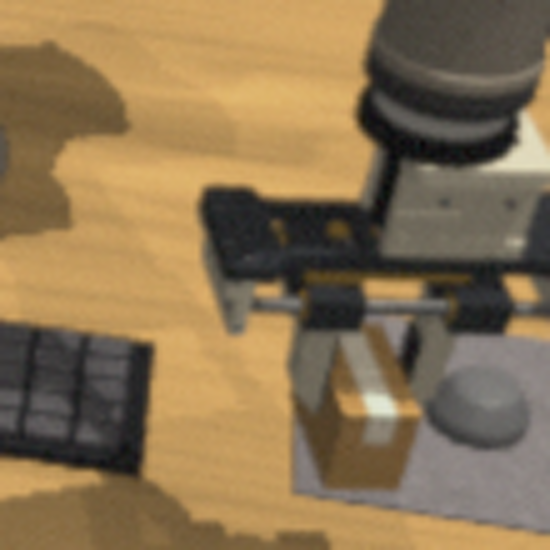

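```bash
python3 -m crank '{"claw":[0,0,0,0,0,0,0,0],"delta_pos":[[0.2,0.5,0],[0.6,1.5,0],[1.1,2.7,0],[1.6,4,0],[2.1,5.3,0],[2.6,6.6,0],[3.1,7.8,0],[3.4,8.7,0]],"roll":[0,0.1,0.2,0.3,0.4,0.5,0.6,0.67]}'; python3 -m crank '{"claw":[0,0,0,0,0,0,0,0],"delta_pos":[[0.5,1.2,0],[0.95,2.3,0],[1.2,2.9,0],[1.4,3.3,0],[1.4,3.4,0],[1.4,3.4,0.1],[1.4,3.4,0.3],[1.4,3.4,0.5]],"roll":[0,0,0,0,0,0,0,0]}'; python3 -c "
from h import *
go(.6138,.0415,.11,9)"
```

```text
time: 21.47
tool_pos: [0.5614, 0.1158, 0.152]
tool_rot: [3.14, 0.002, 0.155]
contact_force: [0.2, 0.5, -2.0]
opening: 0.0397
time: 22.13
tool_pos: [0.6078, 0.0417, 0.1401]
tool_rot: [-3.141, 0.0, 0.158]
contact_force: [-1.0, 0.3, -2.7]
opening: 0.0399
t 22.13 pos [0.6078 0.0417 0.1401] rot [-1.7998e+02  2.0000e-02  9.0700e+00] F [-1.02  0.29 -2.75] open 0.0399
d [0.235 0.047 1.202] roll 0.012
```

```bash
python3 -m crank '{"claw":[0,0,0,0,0,0,0,0],"delta_pos":[[0.1,0.04,0.2],[0.2,0.04,0.5],[0.23,0.04,0.8],[0.23,0.04,1.1],[0.23,0.04,1.4],[0.23,0.04,1.6],[0.23,0.04,1.6],[0.23,0.04,1.6]],"roll":[0,0,0,0,0,0,0,0]}'; python3 -c "
from h import *
go(.6138,.0415,.073,9)
s=cam('scene')
cv2.imwrite('pics/p9.png',view(s,310,150,110,130,4,[]))"
```

```text
time: 22.8
tool_pos: [0.6142, 0.0402, 0.1001]
tool_rot: [-3.142, 0.001, 0.157]
contact_force: [-0.1, -0.4, -2.4]
opening: 0.0396
t 22.8 pos [0.6142 0.0402 0.1001] rot [-1.80e+02  4.00e-02  8.97e+00] F [-0.06 -0.42 -2.38] open 0.0396
d [-0.007 -0.055  1.083] roll -0.005
```

View pics/p9.png

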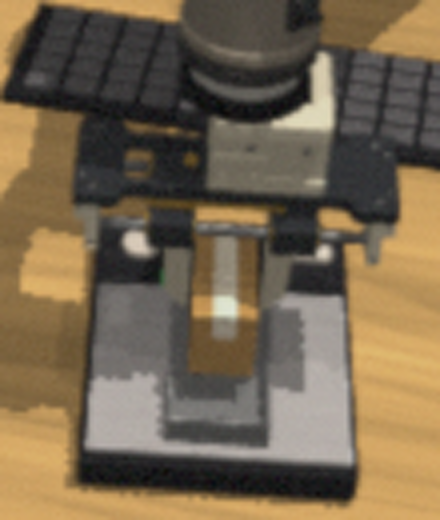

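```bash
python3 -m crank '{"claw":[0,0,0,0,0,0,0,0],"delta_pos":[[0,-0.04,0.2],[0,-0.04,0.4],[0,-0.04,0.6],[0,-0.04,0.75],[0,-0.04,0.87],[0,-0.04,0.95],[0,-0.04,1],[0,-0.04,1.02]],"roll":[0,0,0,0,0,0,0,0]}'; python3 -m crank '{"claw":[0,0,0,0,0,0,0,0],"delta_pos":[[0,0,0.01],[0,0,0.02],[0,0,0.03],[0,0,0.03],[0,0,0.04],[0,0,0.04],[0,0,0.04],[0,0,0.04]],"roll":[0,0,0,0,0,0,0,0]}'
```

```text
time: 23.52
tool_pos: [0.6142, 0.0412, 0.0747]
tool_rot: [3.142, 0.0, 0.157]
contact_force: [0.4, -0.7, -2.2]
opening: 0.04
time: 24.18
tool_pos: [0.6142, 0.0412, 0.074]
tool_rot: [3.141, -0.0, 0.157]
contact_force: [-0.1, 0.2, -2.6]
opening: 0.0401
```

```bash
python3 -m crank '{"claw":[0,0,0,0,0,0,0,0],"delta_pos":[[0,0,0.01],[0,0,0.02],[0,0,0.03],[0,0,0.04],[0,0,0.05],[0,0,0.05],[0,0,0.05],[0,0,0.05]],"roll":[0,0,0,0,0,0,0,0]}'
```

```text
time: 24.85
tool_pos: [0.6142, 0.0412, 0.073]
tool_rot: [3.141, -0.0, 0.157]
contact_force: [-2.5, -0.5, 2.8]
opening: 0.0401
```

```bash
python3 -m crank '{"claw":[0.48,0.52,0.56,0.6,0.7,0.8,0.8,0.8],"delta_pos":[[0,0,0],[0,0,0],[0,0,0],[0,0,0],[0,0,0],[0,0,0],[0,0,0],[0,0,0]],"roll":[0,0,0,0,0,0,0,0]}'; python3 -m crank '{"claw":[0.8,0.8,0.8,0.8,0.8,0.8,0.8,0.8],"delta_pos":[[0,0,-0.3],[0,0,-0.6],[0,0,-1],[0,0,-1.5],[0,0,-2],[0,0,-2.5],[0,0,-3],[0,0,-3]],"roll":[0,0,0,0,0,0,0,0]}'; python3 -c "
from h import *
go(.4936,.0221,.1,9)
s=cam('scene')
T=(.6138,.0415,9,.14,.064,.042,.062)
C=(.6140,.0412,9,.08,.04,.045,.095)
cv2.imwrite('pics/p10.png',np.hstack([view(s,320,170,90,110,4,[]),view(s,320,170,90,110,4,[T,C])]))"
```

```text
time: 25.52
tool_pos: [0.6142, 0.0412, 0.0727]
tool_rot: [3.141, -0.0, 0.157]
contact_force: [-0.2, 0.1, -0.4]
opening: 0.0728
time: 26.18
tool_pos: [0.616, 0.0411, 0.1517]
tool_rot: [3.14, -0.006, 0.157]
contact_force: [0.4, -0.2, 0.1]
opening: 0.0737
t 26.18 pos [0.616  0.0411 0.1517] rot [179.92  -0.36   8.98] F [ 0.41 -0.19  0.13] open 0.0737
d [-4.967 -0.015  2.037] roll -0.004
```

View pics/p10.png

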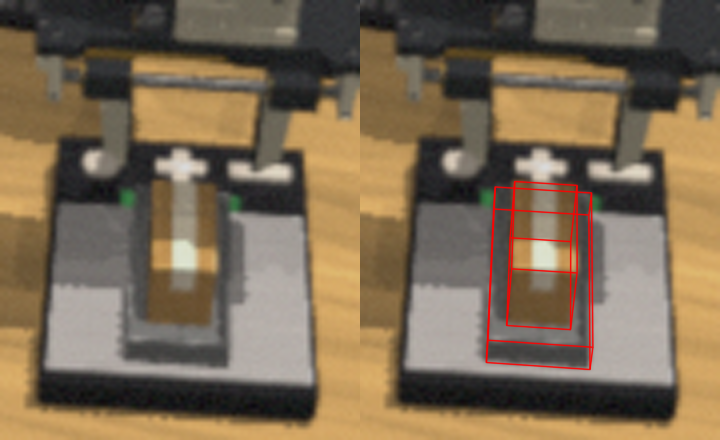

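The carton stands upright and centred in the tray. The cross key is next.

```bash
python3 -m crank '{"claw":[0,0,0,0,0,0,0,0],"delta_pos":[[-0.6,0,0],[-1.3,0,0],[-2,0,0],[-2.8,0,0],[-3.6,0,0],[-4.4,0,0],[-4.85,0,0],[-4.93,0,0.2]],"roll":[0,0,0,0,0,0,0,0]}' 20;  python3 -m crank '{"claw":[0,0,0,0,0,0,0,0],"delta_pos":[[0,0,0.4],[0,0,0.9],[0,0,1.4],[0,0,1.9],[0,0,2.4],[0,0,2.7],[0,0,2.8],[0,0,2.8]],"roll":[0,0,0,0,0,0,0,0]}'; python3 -c "
from h import *
go(.4936,.0221,.042,9)"
```

```text
time: 26.9
tool_pos: [0.4908, 0.0219, 0.143]
tool_rot: [3.142, 0.0, 0.156]
contact_force: [1.0, -0.7, -0.7]
opening: 0.0246
time: 27.57
tool_pos: [0.4924, 0.022, 0.0719]
tool_rot: [-3.141, 0.001, 0.157]
contact_force: [0.3, 0.1, 0.1]
opening: 0.0008
t 27.57 pos [0.4924 0.022  0.0719] rot [-1.7998e+02  8.0000e-02  8.9800e+00] F [0.25 0.13 0.07] open 0.0008
d [0.051 0.005 1.196] roll -0.004
```

```bash
python3 -m crank '{"claw":[0,0,0,0,0,0,0,0],"delta_pos":[[0.04,0,0.3],[0.04,0,0.6],[0.04,0,0.9],[0.04,0,1.1],[0.04,0,1.2],[0.04,0,1.2],[0.04,0,1.2],[0.04,0,1.2]],"roll":[0,0,0,0,0,0,0,0]}'; python3 -c "
from h import *
go(.4936,.0221,.036,9)
s=cam('scene')
cv2.imwrite('pics/p11.png',view(s,320,180,90,60,6,[]))"
```

```text
time: 28.23
tool_pos: [0.4937, 0.0221, 0.0429]
tool_rot: [3.141, -0.001, 0.157]
contact_force: [-0.2, 0.1, -0.2]
opening: 0.0005
t 28.23 pos [0.4937 0.0221 0.0429] rot [ 1.7999e+02 -3.0000e-02  8.9700e+00] F [-0.16  0.09 -0.18] open 0.0005
d [-0.004 -0.002  0.277] roll -0.004
```

View pics/p11.png

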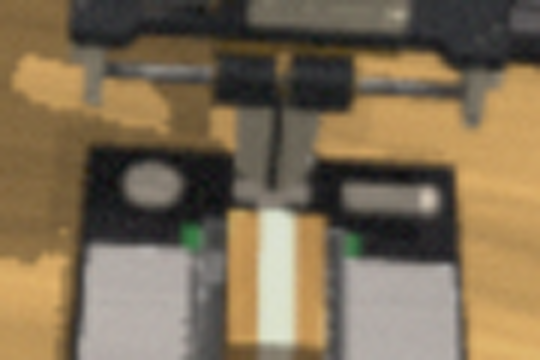

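```bash
python3 -m crank '{"claw":[0,0,0,0,0,0,0,0],"delta_pos":[[0,0,0.08],[0,0,0.16],[0,0,0.22],[0,0,0.25],[0,0,0.28],[0,0,0.3],[0,0,0.3],[0,0,0.3]],"roll":[0,0,0,0,0,0,0,0]}'
```

```text
time: 28.95
tool_pos: [0.4933, 0.0221, 0.0353]
tool_rot: [3.142, 0.0, 0.157]
contact_force: [-1.8, 1.2, 3.5]
opening: 0.0007
```

```bash
python3 -m crank '{"claw":[0,0,0,0,0,0,0,0],"delta_pos":[[0,0,0.03],[0,0,0.04],[0,0,0.04],[0,0,0.04],[0,0,0.04],[0,0,0.04],[0,0,0.04],[0,0,0.04]],"roll":[0,0,0,0,0,0,0,0]}'; python3 -m crank '{"claw":[0,0,0,0,0,0,0,0],"delta_pos":[[0,0,0],[0,0,0],[0,0,0],[0,0,0],[0,0,-0.3],[0,0,-1],[0,0,-2],[0,0,-3]],"roll":[0,0,0,0,0,0,0,0]}';  python3 -m crank '{"claw":[0,0,0,0,0,0,0,0],"delta_pos":[[0,0,-1],[0,0,-2],[0,1,-3],[0,2.5,-3],[0,4,-3],[0,5.5,-3],[0,7,-3],[0,7,-3]],"roll":[0,0,0,0,0,0,0,0]}'; python3 -c "
from h import *
go(.49,.02,.1,9)
s=cam('scene','pics/f_s.png');t=cam('top','pics/f_t.png')"
```

```text
time: 29.62
tool_pos: [0.4934, 0.0221, 0.0345]
tool_rot: [3.141, 0.0, 0.157]
contact_force: [-2.9, -0.5, 7.7]
opening: 0.0003
time: 30.28
tool_pos: [0.4931, 0.0221, 0.1098]
tool_rot: [-3.141, 0.001, 0.157]
contact_force: [0.8, -0.1, -0.6]
opening: 0.0003
time: 30.95
tool_pos: [0.5217, -0.1569, 0.1844]
tool_rot: [3.138, -0.001, 0.152]
contact_force: [0.5, -0.3, 0.0]
opening: 0.0004
t 30.95 pos [ 0.5217 -0.1569  0.1844] rot [ 1.798e+02 -8.000e-02  8.700e+00] F [ 0.5  -0.26  0.  ] open 0.0004
d [-0.186 -7.199  3.351] roll -0.05
```

View pics/f_s.png

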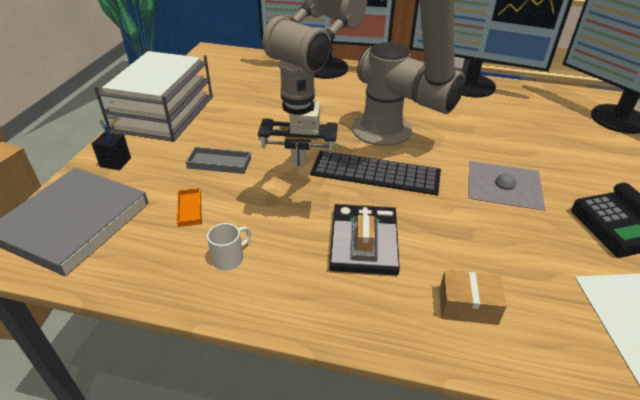

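View pics/f_t.png

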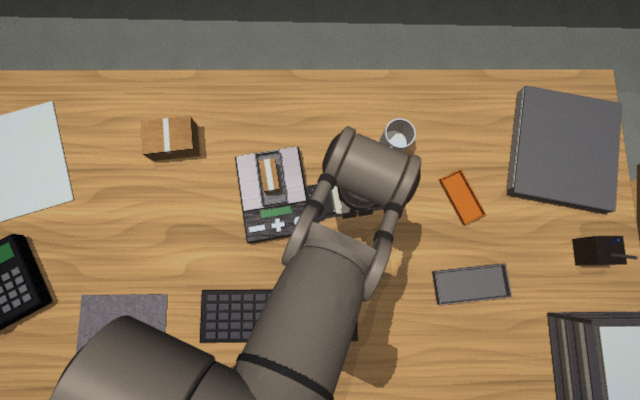

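The tray at (270,178) and carton at (270,175) stand centred on the platform. The mug and big carton haven't moved and the arm is clear, so I'm handing in.

```bash
python3 -c "
from cell import robot
print(robot.hand_in())"
```

```text
the job is handed in; nothing more can be done
None
```

I finished the whole sequence and handed the job in at about 31 s; no verdict is reported. I switched the empty scale on with the round key, set the small grey tray on the platform and pressed the bar key to tare. Then I stood the small carton in the tray and pressed the cross key to hold the reading.

- **Keys:** the wrist force read 7.1 N on the round key, 6.8 N on the bar key and 7.7 N on the cross key. I held each one for over half a second. The display showed no digits I could read, so I judged the presses by force alone.
- **Placement:** after I let go, the tray and carton outlines matched the expected centred, upright poses in the scene camera to within a few mm. The tray was lowered until it touched before I released it, and so was the carton.
- **Last pictures:** they show both objects on the scale, the arm clear of everything, and the mug, big carton and look-alike trays where they started.
- **Disagreements:** measured tool positions wandered 1 to 4 mm from the commanded ones just after each move, so I corrected before each contact. No check failed.

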